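Point out the stray salve jar and its empty place

TASK

The jar rack is one salve jar short: show the apprentice what to put away and where. With the fingers pointing down, point at the lid of the jar that stands outside the rack, fingertips one to four centimetres above its middle, and stay there for two seconds; then lift well clear and point in the same way at the middle of the rack's empty well for two seconds, and finish still pointing there. Touch and move nothing, and do not point at the jars in the rack.

Things in the scene. Friction and masses are not known exactly. Their poses are not given: they have to be found in the camera images.
- stray_jar_lid (a point): Middle of the top of the stray jar's lid, on the only salve jar outside the rack. It stands upright on the work surface right of the rack (towards -y), lid top 50 mm above the surface. z is up.
- empty_well_mouth (a point): Centre of the mouth of the rack's one empty well, level with the rack's top face, 30 mm above the work surface. The well is 67 mm across and 24 mm deep with a brown cork bottom. z is up.
- jar_rack: The rack: a square aluminium block, 180 x 180 x 30 mm, fixed to the surface, with four round wells in a square, their centres at x, y = +-42 mm in its frame. Three hold a jar, one (any of the four) is empty. Origin: centre of its underside.
- stray_jar: The loose salve jar outside the rack: round white jar with a black screw lid, 60 mm across, 50 mm high. Origin: centre of its underside, z up.
- racked_jar_a: One of the three like jars (60 mm across, 50 mm high, white with a black lid) that stand loose in the rack's wells, bottom 6 mm above the work surface, so that the lids stand 26 mm above the rack's top, 56 mm above the surface. Leave alone. Origin: centre of its underside.
- racked_jar_b: One of the three like jars (60 mm across, 50 mm high, white with a black lid) that stand loose in the rack's wells, bottom 6 mm above the work surface, so that the lids stand 26 mm above the rack's top, 56 mm above the surface. Leave alone. Origin: centre of its underside.
- racked_jar_c: One of the three like jars (60 mm across, 50 mm high, white with a black lid) that stand loose in the rack's wells, bottom 6 mm above the work surface, so that the lids stand 26 mm above the rack's top, 56 mm above the surface. Leave alone. Origin: centre of its underside.
- marker: Bystander: a pen 136 mm long, 14 mm high, lying loose near the robot's edge of the surface. Leave alone. Origin: centre of its underside.
- tape_roll: Bystander: a roll of tape lying flat, 64 mm across, 19 mm high, loose, beyond the stray jar. Leave alone. Origin: centre of its underside.

How it is judged:
By the outcome, as a careful person would: the job done as asked, in the order asked, and still so for the second after the job is handed in, with the robot touching nothing.
It also fails if it takes over 40 s, if anything falls off the work surface, if the arm or the gripper's body presses on something with over 40 N, if the wrist force passes 120 N, or if a joint passes its speed limit or range.

ROBOT

A 6-joint arm with a two-finger parallel gripper is mounted at the origin on a cart in front of the work surface, level with it; the furniture and walls round the work are solid. World frame = base frame: x ahead of the robot, y to its left, z up, the work surface at z = 0. Lengths are in m, angles in rad, forces in N, time in s.
With the tool pointing down it reaches from about 0.375 to 0.9 m from the base axis. Payload 3.1 kg.
Tool frame: the origin (TCP) lies between the finger pads, 19 mm behind the fingertips; this is the grasp point; z points along the fingers, y is the line along which they close (so a half turn about z gives the same grasp; the last joint's range is limited). The gripper opens to 87 mm and grips with 3 to 60 N. Pads are 19 mm wide; open, the fingers measure 117 mm over their backs; the gripper's body (75 mm by 190 mm) begins 51 mm behind the grasp point.
Start: joints at [0.964, 0.527, 1.433, -0, 1.181, -0.178], TCP at [0.26, 0.568, 0.241] pointing down, gripper open.
Joint ranges: [-3.08, 3.08], [-0.75, 2.2], [0.22, 2.44], [-1.43, 4.57], [0, 2.65], [-2.85, 2.85]. Speed limits (rad/s): [2.79, 2.79, 3.14, 3.14, 3.14, 3.14].

INTERFACE

Orientations are given as a rotation vector (axis times angle).
In Python, from rig import robot, cam, ticket, state gives the robot as it stands (robot), with the cameras (cam), the job (ticket) and the readings as plain functions.
- The arm moves only by the tool hand_motion, called after "Call:" as name(argument=value, ...) on one line, values as JSON. Schema: {"type":"object","properties":{"moves":{"type":"array","items":{"type":"object","properties":{"tx":{"type":"number"},"ty":{"type":"number"},"tz":{"type":"number"},"wx":{"type":"number"},"wy":{"type":"number"},"wz":{"type":"number"}},"additionalProperties":false},"minItems":1,"maxItems":20},"aperture":{"type":"number"},"force":{"type":"number"},"only":{"type":"string"},"quiet":{"type":"boolean"},"lines":{"type":"string"}},"required":["moves"],"additionalProperties":false}. moves is a list of rows, 1 to 20 of them, each an object with the fields tx, ty, tz (the shift in parts of the range, where 1.0 means 200 mm), wx, wy, wz (a rotation vector in shares of 2 pi rad (1.0 is 2 pi rad)); a field left out counts as zero; each row shifts and turns the commanded pose from where the row before left it, along the tool's axes as they then stand; what a row does not reach is not made up. A row lasts 1/10 s, in which the tool goes at most 0.05 m and 0.15 rad, less where a joint would pass 70% of its speed; a pose out of reach is approached as far as the arm can. aperture is the finger opening in m, set as the call begins (left out keeps the last). The fingers move at their own pace and stop on an object; force is the grip in N (left out, the last holds). Time passes only in rows, so rows that do not move let the fingers close. The tool returns the time, the measured TCP pose, the force, the opening and the grip force at its end. only (a regular expression) keeps the lines of the reply that match it, lines (a string "A,B") keeps lines A to B, and quiet returns only ok. No shift or turn number may pass 1 either way. Input that does not fit is refused with a message, and nothing moves.
- state(): the state, without advancing time (a new reading comes with each control period).
- cam.camera(name): name is "scene" or "top" or "wrist"; returns a dict with "color" (480x640x3 uint8, red, green, blue), "mtx" (3x3 intrinsics, pixels), "k1" (the pictures are not rectified: a ray, as slopes to the right and down, at radius r is drawn at 1 + k1 r^2 times it, then the intrinsics apply), "pose" (4x4, takes a point from camera to world coordinates); the wrist camera has in their place "hand_eye" (4x4, takes a point from camera to tool coordinates, whose origin is the TCP and whose axes are the flange's). Camera axes: x right, y up, looking along -z (the intrinsics and any distortion apply to the point x, -y, -z); pixel columns grow to the right and rows downward; lengths in m; the calibration is good to about 2 mm. A picture is of the moment at which its call begins: read the wrist's pose just before it. There is no depth.
- ticket.job_done(): hands the job in; it is judged then, once.
The state is a dict: "time_s": time; "joint_positions": joint angles; "qd": joint speeds; "tau": joint torques, N m; "eef_pos": TCP position; "ee_rot": TCP orientation; "wrist_force": force on the tool from outside, world axes, zero at the start; "wrist_torque": the same for the moment, N m; "width": finger opening in m; "grip_force": force on a finger pad.
Only numpy, scipy, OpenCV 4.12 (cv2) and the standard library are available. Lean on these libraries where they do the work, as an engineer would, in place of code of your own. Each camera call takes 0.05 s, during which the arm holds its last target. There are 200 camera calls.

## Working session

There is one attempt and no reset: what is moved stays moved. The work goes in short steps, Python scripts to look and compute and a tool call to move; the robot and the scene stay as the last step left them, time stands still between calls to the robot, and variables do not carry over. Pictures are saved under pics/ and viewed, at most 10 in all, crops included, and the job is handed in when it is done.

```bash
ls; mkdir -p pics
```

Run:
```python
from rig import robot, cam, ticket, state
import cv2,pickle
s=state();print(s['time_s'],s['eef_pos'],s['ee_rot'],s['width'])
d={}
for n in('top','scene'):
    c=cam.camera(n);d[n]=c;cv2.imwrite(f'pics/{n}.png',c['color'][:,:,::-1]);print(c['mtx'],c['k1'],c['pose'])
pickle.dump(d,open('cams.pkl','wb'))
```

```text
pics
rig.py
0.0 [0.25941904 0.56782796 0.24026235] [-0.66816335 -3.06886363  0.00323752] 0.08715211239579373
[[453.00998374   0.         321.25754037]
 [  0.         453.00998374 233.66642944]
 [  0.           0.           1.        ]] 0.0013410286045057926 [[-4.56147651e-04  9.98617573e-01 -5.25617211e-02  4.82993985e-01]
 [-9.99640286e-01  9.54135431e-04  2.68027748e-02 -1.11971841e-01]
 [ 2.68158730e-02  5.25550400e-02  9.98257921e-01  8.99477635e-01]
 [ 0.00000000e+00  0.00000000e+00  0.00000000e+00  1.00000000e+00]]
[[468.22511759   0.         314.73817872]
 [  0.         468.22511759 228.16231735]
 [  0.           0.           1.        ]] 0.010036274309853082 [[ 0.72293573  0.47859401 -0.49830884  0.09473876]
 [-0.69079645  0.487312   -0.53416036 -0.56276113]
 [-0.01281407  0.73039359  0.6829063   0.63797893]
 [ 0.          0.          0.          1.        ]]
```

View pics/top.png

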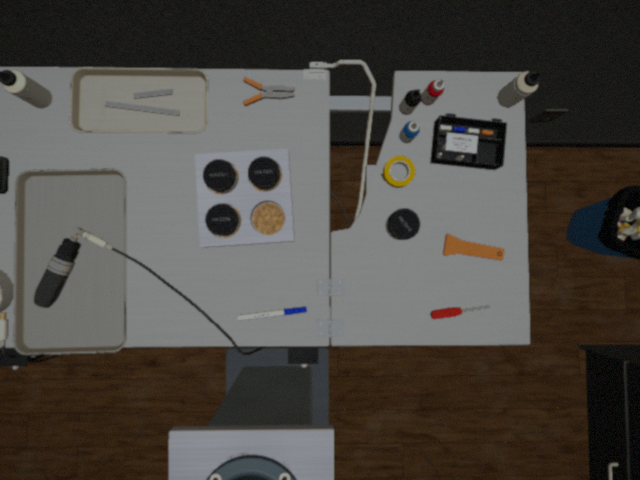

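View pics/scene.png

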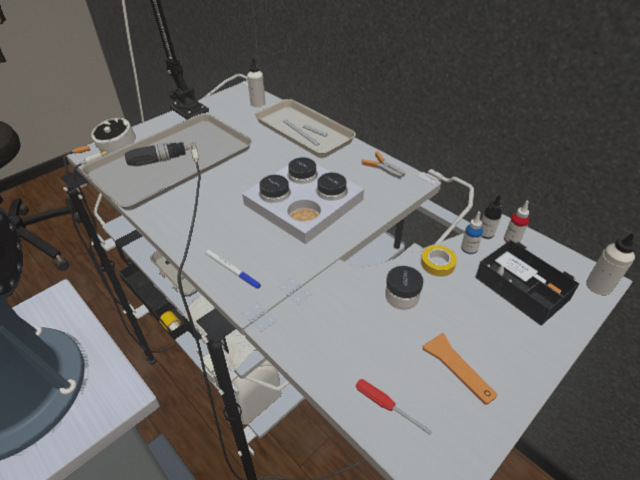

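Top view: the stray jar's lid is near (403,224). The rack's empty cork well is near (268,218), nearest the robot on the right. Next, enlarged crops.

Run:
```python
import cv2,pickle,numpy as np
d=pickle.load(open('cams.pkl','rb'))
t=d['top']['color'][:,:,::-1];s=d['scene']['color'][:,:,::-1]
f=lambda i,x,y:cv2.resize(i[y:y+50,x:x+66],None,fx=6,fy=6,interpolation=cv2.INTER_CUBIC)
a=np.hstack([f(t,235,193),f(t,370,200)]);b=np.hstack([f(s,270,190),f(s,372,260)])
cv2.imwrite('pics/crop.png',np.vstack([a,b]))
```

```text
(no output)
```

View pics/crop.png

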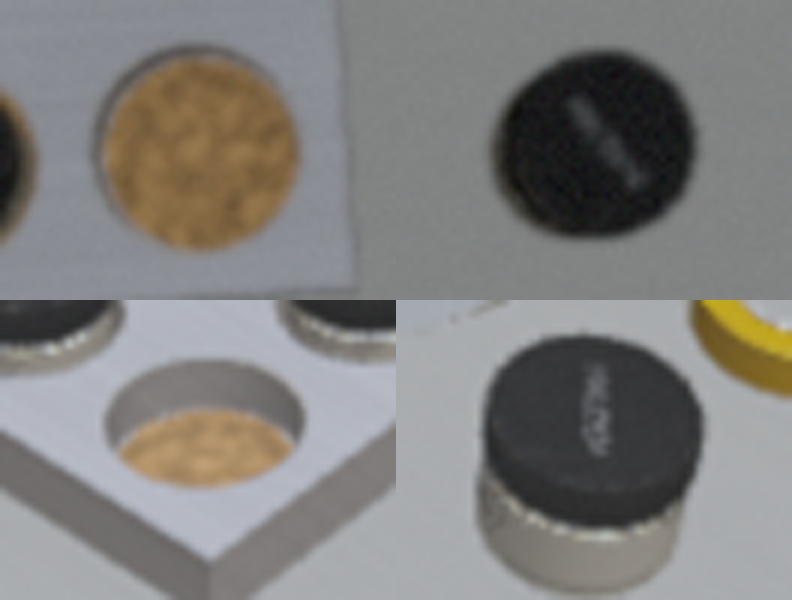

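The crop shows these centres:

| Camera | Well mouth (px) | Stray lid top (px) |
|---|---|---|
| Top | (267.6,217.3) | (403.1,223.6) |
| Scene | (303.7,210.1) | (404.8,278.8) |

Create h.py:
```python
import cv2,pickle,numpy as np
from scipy.spatial.transform import Rotation as R
def hit(c,u,v,z):
    p=cv2.undistortPoints(np.array([[[u,v]]],float),c['mtx'],np.array([c['k1'],0,0,0.]))[0,0]
    T=c['pose'];r=T[:3,:3]@[p[0],-p[1],-1];return T[:3,3]+r*(z-T[2,3])/r[2]
```

Run:
```python
from h import *
d=pickle.load(open('cams.pkl','rb'))
print(hit(d['top'],403.1,223.6,.05),hit(d['scene'],404.8,278.8,.05))
print(hit(d['top'],267.6,217.3,.03),hit(d['scene'],303.7,210.1,.03))
from rig import robot, cam, ticket, state
s=state();print(R.from_rotvec(s['ee_rot']).as_matrix().round(3))
```

```text
[ 0.54691917 -0.2895066   0.05      ] [ 0.5452008 -0.2945309  0.05     ]
[ 0.56014662 -0.03226165  0.03      ] [ 0.55899728 -0.03392148  0.03      ]
[[-0.909  0.416 -0.001]
 [ 0.416  0.909 -0.002]
 [ 0.    -0.002 -1.   ]]
```

The manual's scale: shifts go in shares of 200 mm and turns go in shares of 2 pi rad. Converting my numbers, -0.035 m / 0.2 = -0.175, -0.033 m / 0.2 = -0.165.

Call:
hand_motion(moves=[{"tx": -0.05, "ty": -0.05}, {"tx": -0.1, "ty": -0.1}, {"tx": -0.165, "ty": -0.175}, {"tx": -0.165, "ty": -0.175}, {"tx": -0.165, "ty": -0.175}, {"tx": -0.165, "ty": -0.175}, {"tx": -0.165, "ty": -0.175}, {"tx": -0.165, "ty": -0.175}, {"tx": -0.165, "ty": -0.175}, {"tx": -0.165, "ty": -0.175}, {"tx": -0.165, "ty": -0.175}, {"tx": -0.165, "ty": -0.175}, {"tx": -0.165, "ty": -0.175}, {"tx": -0.165, "ty": -0.175}, {"tx": -0.165, "ty": -0.175}, {"tx": -0.165, "ty": -0.175}, {"tx": -0.165, "ty": -0.175}, {"tx": -0.15, "ty": -0.165}, {"tx": -0.1, "ty": -0.125}, {"tx": -0.05, "ty": -0.075}], aperture=0)

```text
time_s: 2.1
eef_pos: [0.5304, -0.2492, 0.241]
ee_rot: [0.672, 3.069, -0.001]
wrist_force: [-0.1, 0.3, -0.1]
width: 0.0002
grip_force: 0.0
```

Create st.py:
```python
from h import *
from rig import robot, cam, ticket, state
import sys
s=state();M=R.from_rotvec(s['ee_rot']).as_matrix()
print(s['time_s'],s['eef_pos'].round(4) if hasattr(s['eef_pos'],'round') else s['eef_pos'],M[:,2].round(3),s['width'])
for n,t in(('lid',[.546,-.2915,.092]),('well',[.5595,-.033,.074])):print(n,(M.T@(np.array(t)-s['eef_pos'])).round(4))
if len(sys.argv)>1:
    c=cam.camera('wrist');T=np.eye(4);T[:3,:3]=M;T[:3,3]=s['eef_pos'];c['pose']=T@c['hand_eye']
    pickle.dump(c,open('w.pkl','wb'));cv2.imwrite(f'pics/{sys.argv[1]}.png',c['color'][:,:,::-1])
```

```bash
python3 st.py w1
```

```text
2.1 [ 0.5304 -0.2492  0.241 ] [ 0.    -0.001 -1.   ] 0.0001505818301468863
lid [-0.0318 -0.0318  0.149 ]
well [0.064  0.2086 0.1668]
```

View pics/w1.png

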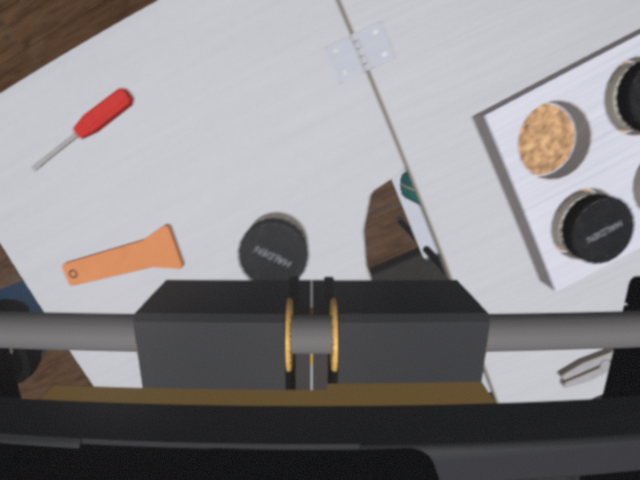

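Wrist view: the stray lid is centred near (273.5,249), with its lower rim just touching the gripper. The well mouth is near (554,139).

```bash
python3 -c "
from h import *
c=pickle.load(open('w.pkl','rb'));print(hit(c,273.5,251,.05),hit(c,554,139.5,.03))
cv2.imwrite('pics/w1c.png',np.hstack([cv2.resize(c['color'][y:y+100,x:x+100,::-1],None,fx=4,fy=4,interpolation=2) for x,y in((225,195),(505,90))]))"
```

```text
[ 0.54449916 -0.29048236  0.05      ] [ 0.56027116 -0.03334751  0.03      ]
```

View pics/w1c.png

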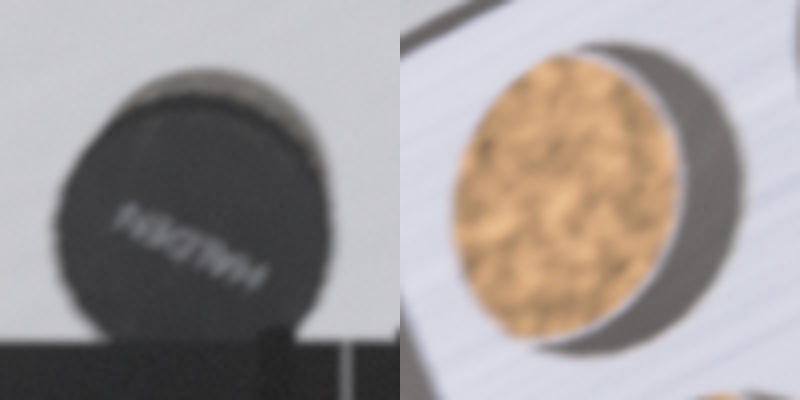

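The lid (0.546, -0.291) and the well (0.560, -0.033) now agree across all three cameras to within a few mm. Moving sideways first, then down, then holding.

In the tool's units: 0.03 m / 0.2 = 0.15, 0.025 m / 0.2 = 0.125.

Call:
hand_motion(moves=[{"tx": -0.08, "ty": -0.08}, {"tx": -0.08, "ty": -0.08, "tz": 0.05}, {"tz": 0.15}, {"tz": 0.15}, {"tz": 0.125}, {"tz": 0.075}, {}, {}, {}])

```text
time_s: 3.05
eef_pos: [0.5471, -0.2882, 0.1326]
ee_rot: [0.667, 3.068, -0.001]
wrist_force: [-0.4, 0.3, 0.3]
width: 0.0005
grip_force: 0.0
```

```bash
python3 st.py
```

```text
3.05 [ 0.5471 -0.2882  0.1326] [ 0.002 -0.001 -1.   ] 0.0005427531910199826
lid [-0.0003 -0.0034  0.0406]
well [0.0948 0.2373 0.0583]
```

In the tool's units: 0.02 m / 0.2 = 0.1, 0.015 m / 0.2 = 0.075.

Call:
hand_motion(moves=[{"ty": -0.015, "tz": 0.1}, {"tz": 0.075}, {"tz": 0.025}, {}, {}, {}])

```text
time_s: 3.65
eef_pos: [0.5458, -0.2914, 0.0919]
ee_rot: [0.668, 3.068, -0.001]
wrist_force: [0.1, -0.1, 0.9]
width: 0.0006
grip_force: 0.0
```

```bash
python3 st.py
```

```text
3.65 [ 0.5458 -0.2914  0.0919] [ 0.001 -0.001 -1.   ] 0.0006384041268467312
lid [-0.0003 -0.     -0.0001]
well [0.095  0.2407 0.0177]
```

Call:
hand_motion(moves=[{}, {}, {}, {}, {}, {}, {}, {}, {}, {}, {}, {}, {}, {}, {}, {}, {}, {}, {}, {}])

```text
time_s: 5.65
eef_pos: [0.5453, -0.2911, 0.0913]
ee_rot: [-0.668, -3.07, 0.0]
wrist_force: [0.3, -0.6, 0.1]
width: 0.0004
grip_force: 0.0
```

Call:
hand_motion(moves=[{}, {}, {}, {}, {}, {}])

```text
time_s: 6.25
eef_pos: [0.5453, -0.2911, 0.0912]
ee_rot: [-0.668, -3.07, 0.0]
wrist_force: [-0.4, -0.4, 1.1]
width: 0.0006
grip_force: 0.0
```

```bash
python3 st.py w2
```

```text
6.25 [ 0.5453 -0.2911  0.0912] [-0. -0. -1.] 0.0005595235164058122
lid [-0.0008 -0.0001 -0.0008]
well [0.0944 0.2407 0.0172]
```

Run:
```python
from rig import robot, cam, ticket, state
import cv2,numpy as np
a=[cam.camera(n)['color'][:,:,::-1] for n in('top','scene')]
f=lambda i,x,y:cv2.resize(i[y:y+200,x:x+200],None,fx=2,fy=2)
cv2.imwrite('pics/p1.png',np.hstack([f(a[0],300,130),f(a[1],310,180)]))
```

```text
(no output)
```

View pics/p1.png

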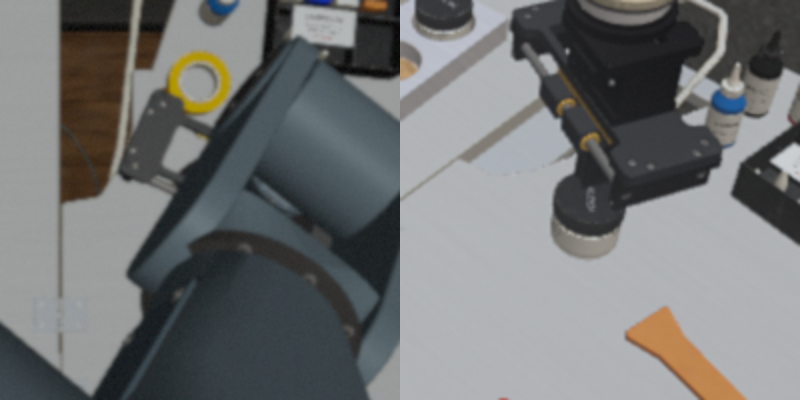

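The closed fingertips hang just above the middle of the stray jar's lid with a visible gap, and nothing has moved. They have held there over 2 s, so I lift and move to the well.

In the tool's units: 0.043 m / 0.2 = 0.215, -0.04 m / 0.2 = -0.2.

Call:
hand_motion(moves=[{"tz": -0.1}, {"tz": -0.2}, {"tz": -0.2}, {"tz": -0.1}, {"tx": 0.04, "ty": 0.1}, {"tx": 0.07, "ty": 0.18}, {"tx": 0.085, "ty": 0.215}, {"tx": 0.085, "ty": 0.215}, {"tx": 0.085, "ty": 0.215}, {"tx": 0.07, "ty": 0.18}, {"tx": 0.04, "ty": 0.1}, {}, {}, {}, {}])

```text
time_s: 7.9
eef_pos: [0.559, -0.0334, 0.2109]
ee_rot: [-0.671, -3.069, 0.0]
wrist_force: [-0.6, 0.2, -0.2]
width: 0.0003
grip_force: 0.0
```

```bash
python3 st.py
```

```text
7.9 [ 0.559  -0.0334  0.2109] [-0. -0. -1.] 0.00028040957850504657
lid [-0.0959 -0.2399  0.1189]
well [-0.0004  0.0006  0.1369]
```

In the tool's units: 0.035 m / 0.2 = 0.175, 0.025 m / 0.2 = 0.125.

Call:
hand_motion(moves=[{"tz": 0.1}, {"tz": 0.175}, {"tz": 0.175}, {"tz": 0.125}, {"tz": 0.075}, {"tz": 0.03}, {}, {}, {}, {}])

```text
time_s: 8.9
eef_pos: [0.5597, -0.0326, 0.0762]
ee_rot: [0.668, 3.068, -0.0]
wrist_force: [-0.2, -0.6, 0.7]
width: 0.0006
grip_force: 0.0
```

```bash
python3 st.py
```

```text
8.9 [ 0.5597 -0.0326  0.0762] [ 0.002 -0.001 -1.   ] 0.0005938864843100706
lid [-0.0952 -0.2411 -0.0156]
well [ 0.     -0.0004  0.0022]
```

Call:
hand_motion(moves=[{}, {}, {}, {}, {}, {}, {}, {}, {}, {}, {}, {}, {}, {}, {}, {}, {}, {}, {}, {}])

```text
time_s: 10.9
eef_pos: [0.5591, -0.0324, 0.0753]
ee_rot: [0.668, 3.07, -0.0]
wrist_force: [-0.5, 0.4, 0.2]
width: 0.0003
grip_force: 0.0
```

Call:
hand_motion(moves=[{}, {}, {}, {}, {}, {}])

```text
time_s: 11.5
eef_pos: [0.5591, -0.0324, 0.0752]
ee_rot: [-0.668, -3.07, 0.0]
wrist_force: [-0.1, 0.1, -0.4]
width: 0.0008
grip_force: 0.0
```

```bash
python3 st.py
```

Run:
```python
from rig import robot, cam, ticket, state
import cv2
cv2.imwrite('pics/p2.png',cam.camera('scene')['color'][:,:,::-1])
```

```text
11.5 [ 0.5591 -0.0324  0.0752] [-0. -0. -1.] 0.0007771717429802294
lid [-0.0958 -0.2411 -0.0168]
well [-0.0006 -0.0004  0.0012]
```

View pics/p2.png

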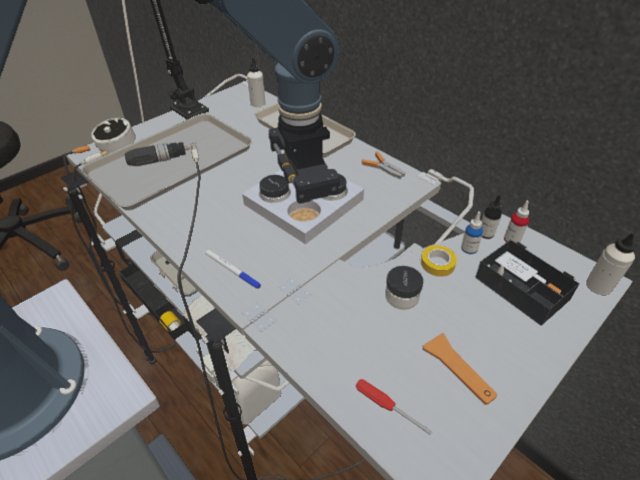

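The fingertips are above the empty well (303,205), about 26 mm above its mouth. Everything stands where it was, including the stray jar at (404,285), so I hand in.

```bash
python3 -c "
from rig import robot, cam, ticket, state
print(ticket.job_done())"
```

```text
the job is handed in; nothing more can be done
None
```

The arm pointed at the stray jar's lid for over 2 s (fingertips about 22 mm above it), lifted clear, then held over the rack's empty well for over 2 s (about 26 mm above its mouth); I handed in still pointing there at about 11.6 s, having touched nothing; no verdict was returned.

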